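# Set up for weighing: crucible on the balance, forceps held at the marked gap

### The job

Get ready to weigh a specimen: set the porcelain crucible upright in the centre of the balance pan and let go of it. Then pick up the sprung forceps from their cork rest by the ribbed grips, hold them level with both tips just above the middle of the crucible's open mouth, and squeeze them until the tips stand at the marked 10 mm gap. Finish while holding: keep the forceps there, touching nothing else, at that steady gap, and leave the other things on the bench where they are.

Things in the scene. Friction and masses are not known exactly. Their poses are not given: they have to be found in the camera images.
- crucible: Small squat open cup of white porcelain, 50 mm across the rim, 42 mm tall, walls 3 mm, narrowing a little to its foot, about 60 g, standing on a round cork pad 110 mm across and 10 mm thick. Origin: centre of its underside, z up through the mouth. Grasp it by its upper outside from above. (The taller glass beaker is not it.)
- pad: Round cork pad, 110 mm across, 10 mm thick, fixed to the bench, on which the crucible starts. Origin: centre of its underside.
- balance: Low grey laboratory balance, fixed on the bench, 170 (x) by 130 (y) mm, top of its case 40 mm above the bench, with a round steel pan 90 mm across whose centre lies 20 mm along the balance's +x from the origin (centre of its underside). The small black display and white key lie on the -x edge.
- pan_top (a point): Centre of the upper face of the balance pan, 59 mm above the bench when empty; it moves with the pan.
- pan (a joint): How far the sprung pan has sunk, in m: 0 when empty, limit 0.012. Spring 120 N/m, preloaded to just carry the empty pan; the crucible sinks it about 5 mm (4 to 6.5 mm).
- rest: Cork forceps rest, fixed on the bench: foot 190 (x) by 60 (y) by 6 mm with two cross ridges whose tops are 40 mm above the bench; one, 22 mm long, under the butt (72 mm to -x of the origin), one, 14 mm long, under the legs (50 mm to +x). Between them, under the ribbed grips, it is open down to the foot for the fingers. Origin: centre of its underside; the forceps point to about its +x.
- forceps: Loose sprung steel forceps (50 g), 170 mm long, lying level across the two ridges, legs side by side, 10 mm high, centre of mass about 62 mm ahead of the origin. Origin: at the leg joint at the butt end, on the underside, midway between the legs; +x points to the tips, +y to the left leg, z up; the butt block reaches 20 mm behind the origin. At rest the tips stand 26 mm apart.
- gauge_pin (a point): Where a thin gauge pin crosses the legs, 116 mm along the forceps from the body's origin, just ahead of the grips: fixed to the left leg, sliding through the right, with a dark band 5 mm wide that lies between the legs at rest. When the right leg stands over the middle of the band the tips are at the marked gap, 10 mm.
- forceps_grip (a point): Point between the ribbed outer grips: 88 mm along the forceps from the body's origin, 5 mm above the underside. The grips are 36 mm long, 25 mm across outside at rest and 16 mm at the marked gap; squeezing takes about 4 N to start and 8 N at the mark.
- tips_mid (a point): Point midway between the two tips, 150 mm along the forceps from the body's origin, at half the height of the legs (62 mm ahead of forceps_grip); it does not move as the legs close.
- tip_left (a point): Inner face of the end of the left leg.
- tip_right (a point): Inner face of the end of the right leg. The tip gap is the distance between tip_left and tip_right.
- leg_left (a joint): Angle by which the left leg is squeezed in, rad: 0 at rest (sprung open), limit 0.080. Tip gap in mm = 26 - 150 x (left + right): the marked gap of 10 mm is reached when both read 0.053.
- leg_right (a joint): The same for the right leg; the springs are alike (7 Nm/rad each), so both legs close alike when squeezed between two fingers.
- beaker: Bystander: glass beaker, 70 mm across, 85 mm tall. Origin: centre of underside.
- petri: Bystander: flat glass dish, 64 mm across, 15 mm tall. Origin: centre of underside.
- jar: Bystander: amber glass jar with black cap, 48 mm across, 65 mm tall. Origin: centre of underside.
- corkring: Bystander: empty cork flask ring, 80 mm across, 22 mm tall. Origin: centre of underside.
- spatula: Bystander: slim steel laboratory spatula, 170 mm long, 5 mm thick, lying on the bench. Origin: near its middle.
- vial: Bystander: small glass vial, 26 mm across, 50 mm tall. Origin: centre of underside.
Mind the look-alikes: they are no part of the job. There is more than one size of the crucible; the one meant has the size given above.

How it is judged:
On the way, in this order (a step that is already met when the one before it is completed fails the run):
1. the crucible stands upright, centred on the sunken balance pan, released (horizontal distance between crucible and pan_top below 0.012 m and angle between crucible's own z axis and vertical below 0.12 rad and value of joint pan above 0.002 m and z of crucible in the frame of pan_top between -0.003 and 0.004 m and contact force between the fingers and crucible below 0.05 N), for 0.3 s.
2. the forceps are picked up clear of their rest (contact force between the fingers and forceps above 1 N and contact force between forceps and rest below 0.05 N and height (world z) of forceps above 0.055 m), for 0.2 s.
At the end, for the whole second after the job is handed in: Crucible upright, untouched, within 12 mm of the centre of the sunken pan. Fingers hold the forceps clear of all else, level within 0.3 rad, still, tips' middle within 18 mm of the crucible's axis and 2 to 53 mm above its rim, tip gap steady at 7.5 to 12.5 mm (all of step 1 and contact force between the fingers and forceps above 1 N and contact force between forceps and rest below 0.05 N and contact force between forceps and crucible below 0.05 N and contact force between forceps and balance below 0.05 N and horizontal distance between tips_mid and crucible below 0.018 m and z of tips_mid in the frame of crucible between 0.044 and 0.095 m and angle between forceps's own z axis and vertical below 0.3 rad and distance between tip_left and tip_right between 0.0075 and 0.0125 m and velocity of joint leg_left between -0.05 and 0.05 rad/s and velocity of joint leg_right between -0.05 and 0.05 rad/s and linear speed of forceps below 0.03 m/s); the arm keeps its last pose, push and grip.
It fails at once if a bystander is pushed more than 25 mm from its place (distance of any of beaker, petri, jar, corkring, spatula, vial from where it was at the start of the episode above 0.025 m).
It fails at once if the forceps are dropped to the bench (height (world z) of forceps below 0.02 m).
It fails at once if the crucible is tipped over (angle between crucible's own z axis and vertical above 0.7 rad).
It also fails if it takes over 67 s, if anything falls off the work surface, if the arm or the gripper's body presses on something with over 40 N, if the wrist force passes 120 N, or if a joint passes its speed limit or range.

### The arm

A 7-joint arm with a two-finger parallel gripper is mounted at the origin on the work surface. World frame = base frame: x ahead of the robot, y to its left, z up, the work surface at z = 0. Lengths are in m, angles in rad, forces in N, time in s.
With the tool pointing down it reaches from about 0.425 to 0.95 m from the base axis. Payload 4.7 kg.
Tool frame: the origin (TCP) lies between the finger pads; the fingertips stand 25 mm ahead of it and the grasp point (between the pads) lies 6 mm ahead of it; z points along the fingers, y is the line along which they close (so a half turn about z gives the same grasp; the last joint's range is limited). The gripper opens to 85 mm and grips with 20 to 120 N. Pads are 22 mm wide; open, the fingers measure 114 mm over their backs; the gripper's body (76 mm by 85 mm) begins 54 mm behind the grasp point. The pads swing forward as they close: fully open they stand 13 mm farther back than shut.
Start: joints at [-1.312, 0.469, -0.049, 1.532, 0.024, 1.141, -0.082], TCP at [0.192, 0.647, 0.256] pointing down, gripper open.
Joint ranges: [-2.59, 2.59], [-0.33, 1.99], [-1.39, 1.29], [0.1, 2.45], [-1.04, 4.18], [0.21, 1.99], [-2.66, 2.66]. Speed limits (rad/s): [2.57, 2.57, 3.14, 3.14, 3.14, 3.14, 3.14].

### API

Orientations are given as a 3x3 rotation matrix whose columns are the frame's x, y, z axes.
In Python, from rig import * gives the robot as it stands. Calls block until the motion is done:
- movep(position, orientation): joint-space move of the TCP to a pose.
- move_l(position, attitude=None, feed=0.15, until_force=None): straight line of the TCP; attitude=None keeps the orientation; feed is the mean speed in m/s. With until_force (N) it stops when the force on the tool has changed by that much, and returns True; else False.
- move_joints(angles): joint-space move.
- command_gripper(opening, newtons=None): finger opening in m; newtons is the grip in N (None keeps the last); returns when the fingers have stopped.
- sleep(seconds).
- inverse_kinematics(position, orientation): joint angles nearest the present ones, or None.
- sense(): the state.
- camera(name): name is "scene" or "top"; returns (picture, depth): 420x560x3 uint8, red, green, blue; 420x560 float32, m along the optical axis (not along the pixel's ray), 0 where there is no reading.
- camera_params(name): a dict with "K" (3x3 intrinsics, pixels), "position" and "rotation" of the camera in the world. Camera axes: x right, y down, z forward; pixel columns grow to the right and rows downward; lengths in m; the calibration is good to about 2 mm. A picture is of the moment at which its call begins. camera_params takes no time and is no camera call.
A pose or a line that the arm cannot do raises Unreachable and nothing moves.
- finish_job(): hands the job in; it is judged then, once.
The state is a dict: "time_s": time; "joint_pos": joint angles; "qd": joint speeds; "joint_efforts": joint torques, N m; "position": TCP position; "tcp_rot": TCP orientation; "wrist_force": force on the tool from outside, world axes, zero at the start; "ft_torque": the same for the moment, N m; "finger_gap": finger opening in m; "gripper_force": force on a finger pad.
Only numpy, scipy, OpenCV 4.12 (cv2) and the standard library are available. Lean on these libraries where they do the work, as an engineer would, in place of code of your own. Each camera call takes 0.05 s, during which the arm holds its last target. There are 200 camera calls.

## Working session

There is one attempt and no reset: what is moved stays moved. The work goes in short steps, each a Python script; the robot and the scene stay as the last script left them, time stands still between calls to the robot, and variables do not carry over. Pictures are saved under pics/ and viewed, at most 10 in all, crops included, and the job is handed in when it is done.

```bash
mkdir -p pics; ls
python3 - <<'E'
from rig import *
import cv2,numpy as np
for n in("top","scene"):
    p,d=camera(n); cv2.imwrite(f"pics/{n}0.png",cv2.resize(p[:,:,::-1],(800,600),interpolation=cv2.INTER_CUBIC)); np.savez(f"{n}0.npz",p=p,d=d)
    c=camera_params(n); print(n,c)
s=sense();print(s["time_s"],s["position"],s["tcp_rot"],s["finger_gap"])
E
```

```text
pics
top {'K': array([[397.82457129,   0.        , 286.96779738],
       [  0.        , 397.82457129, 205.36057557],
       [  0.        ,   0.        ,   1.        ]]), 'position': array([ 0.49894541, -0.00734895,  1.02080468]), 'rotation': array([[ 0.01785084, -0.99587057,  0.08901208],
       [-0.99964375, -0.01600969,  0.02135555],
       [-0.0198423 , -0.08936158, -0.99580158]])}
scene {'K': array([[464.63374633,   0.        , 282.83727114],
       [  0.        , 464.63374633, 199.40429067],
       [  0.        ,   0.        ,   1.        ]]), 'position': array([ 1.21928379, -0.23888184,  0.59023807]), 'rotation': array([[ 0.37432786,  0.56096813, -0.73837213],
       [ 0.92712671, -0.24164161,  0.28643567],
       [-0.01774014, -0.79178538, -0.61054173]])}
0.1 [0.19142811 0.64679174 0.25536388] [[-9.58886664e-01  2.83788968e-01 -4.33439221e-04]
 [ 2.83789292e-01  9.58885192e-01 -1.68125775e-03]
 [-6.15039509e-05 -1.73514104e-03 -9.99998493e-01]] 0.08523268902635917
```

View pics/top0.png

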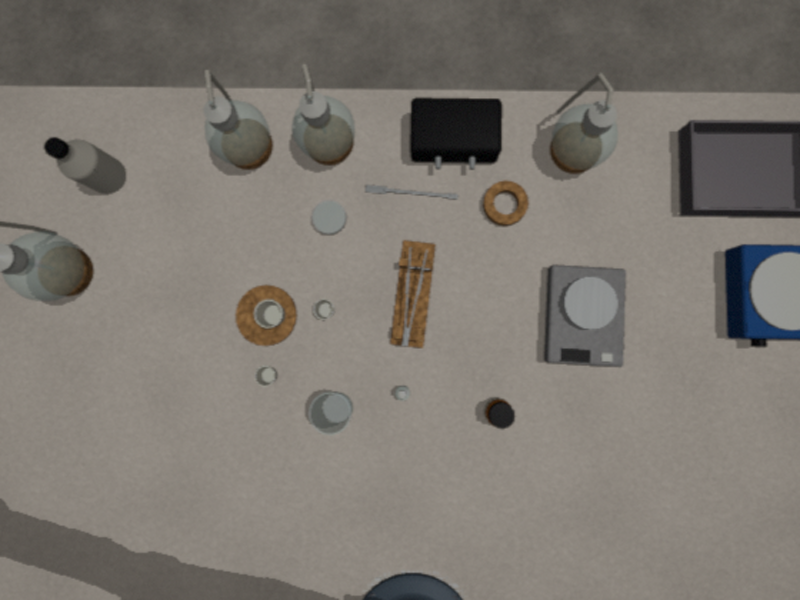

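View pics/scene0.png

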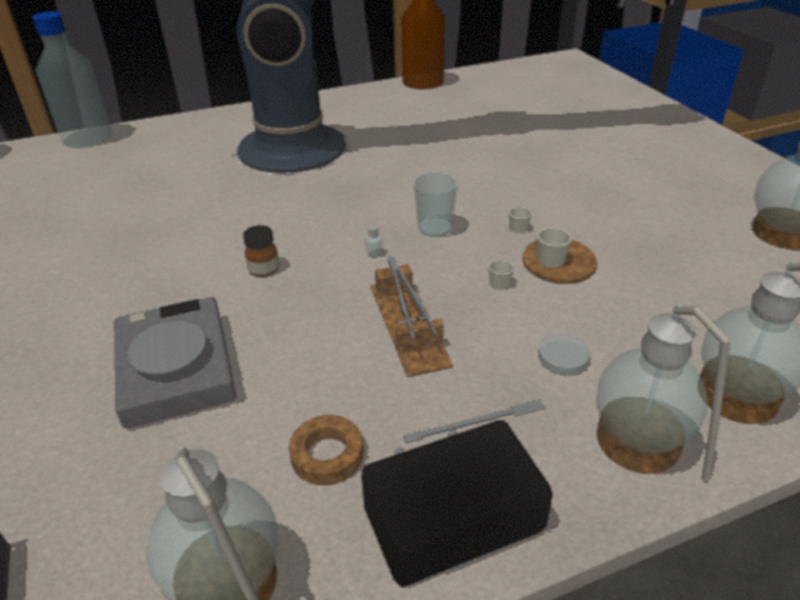

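The top picture (800x600 scale) shows the crucible on its pad at (268,314) and the balance pan at (590,302). The rest is at (413,295), with the forceps' butt at (405,345) and the tips near (425,250). Small look-alike cups are at (323,310) and (267,375). The scene view agrees.

```bash
cat > h.py <<'E'
import numpy as np, cv2
from rig import *
def ray(n,uv,z):
    """pixels -> world points on plane(s) z"""
    c=camera_params(n); uv=np.atleast_2d(uv).astype(float)
    d=np.c_[uv,np.ones(len(uv))]@np.linalg.inv(c["K"]).T@c["rotation"].T
    return c["position"]+d*((z-c["position"][2])/d[:,2])[:,None]
def cloud(n,d):
    c=camera_params(n); v,u=np.indices(d.shape)
    r=np.dstack([u,v,np.ones_like(u)])@np.linalg.inv(c["K"]).T
    return (r*d[...,None])@c["rotation"].T+c["position"]
def down(yaw):
    """tool pointing down, closing line (tool y) at angle yaw from world x"""
    y=np.array([np.cos(yaw),np.sin(yaw),0]); z=np.array([0,0,-1.]); return np.c_[np.cross(y,z),y,z]
E
python3 - <<'E'
from h import *
def near(P,a,b,c,e): return (P[...,0]>a)&(P[...,0]<b)&(P[...,1]>c)&(P[...,1]<e)
for n in("top","scene"):
    f=np.load(n+"0.npz"); p,d=f["p"],f["d"]; P=cloud(n,d); hsv=cv2.cvtColor(p,cv2.COLOR_RGB2HSV)
    np.save(n+"P.npy",P)
    print(n)
    k=8/8
    if n=="top":
        for nm,u,v in[("cruc",268,314),("pan",590,302),("rest",413,295),("butt",405,345),("tip",425,250),("jar",500,413),("bench",500,330)]:
            print(nm,P[int(v*.7),int(u*.7)].round(4))
    for nm,box,lo,hi in[("cruc",(.42,.58,.2,.4),.044,.065),("pan",(.42,.62,-.4,-.2),.054,.07),("pad",(.4,.6,.2,.4),.006,.016),("forc",(.38,.68,-.08,.08),.0445,.06),("case",(.38,.65,-.45,-.15),.035,.045)]:
        m=near(P,*box)&(P[...,2]>lo)&(P[...,2]<hi)&(d>0)
        q=P[m]; 
        if len(q)>5:
            r=cv2.minAreaRect(q[:,:2].astype(np.float32)*1000)
            ci=cv2.minEnclosingCircle(q[:,:2].astype(np.float32)*1000)
            print(nm,len(q),q.mean(0).round(4),"z",np.percentile(q[:,2],[10,50,90]).round(4),"rect",np.round(r[0],1),np.round(r[1],1),round(r[2],1),"circ",np.round(ci[0],1),round(ci[1],1))
p=np.load("top0.npz")["p"]
a=cv2.resize(p[160:250,255:325,::-1],None,fx=6,fy=6,interpolation=cv2.INTER_CUBIC)
b=cv2.resize(p[190:250,160:250,::-1],None,fx=4,fy=4,interpolation=cv2.INTER_CUBIC)
o=np.zeros((540,785,3),np.uint8);o[:540,:420]=a;o[:240,425:785]=b;cv2.imwrite("pics/crop0.png",cv2.convertScaleAbs(o,alpha=1.5))
E
```

```text
top
cruc [0.5501 0.2687 0.0121]
pan [ 0.5763 -0.2911  0.0576]
rest [0.5879 0.0092 0.0077]
butt [0.4986 0.0216 0.0485]
tip [ 0.6689 -0.0101  0.0047]
jar [ 0.3886 -0.1391  0.0656]
bench [ 0.5296 -0.1475  0.001 ]
cruc 103 [0.5477 0.2608 0.0501] z [0.0461 0.0506 0.0534] rect [547.6 258.5] [48.5 47.5] 38.7 circ [547.9 257.9] 25.2
pan 1083 [ 0.5742 -0.2901  0.0584] z [0.0561 0.0584 0.0606] rect [ 574.1 -290.3] [87.5 89. ] 0.5 circ [ 574.6 -290.7] 45.2
pad 1202 [0.5432 0.274  0.0099] z [0.0074 0.0098 0.0128] rect [521.  261.4] [166.8 109.4] 26.8 circ [513.  275.1] 87.3
forc 232 [0.5569 0.014  0.0492] z [0.0468 0.0493 0.0518] rect [536.8  11. ] [ 35.9 256.9] 84.9 circ [537.8  21.4] 128.6
case 2495 [ 0.544  -0.2853  0.0394] z [0.037  0.0393 0.0418] rect [ 510.7 -274.8] [166.4 285.9] 72.1 circ [ 519.2 -252.2] 153.6
scene
cruc 206 [0.5477 0.2563 0.0497] z [0.0453 0.0499 0.0533] rect [547.8 255.5] [50.  48.1] 5.6 circ [547.4 256.1] 26.2
pan 1562 [ 0.5782 -0.2928  0.0602] z [0.059  0.0603 0.0614] rect [ 574.9 -292.1] [88.6 90.3] 88.6 circ [ 575.2 -293.5] 46.3
pad 918 [0.5548 0.2679 0.0107] z [0.009  0.0108 0.0124] rect [522.1 260. ] [165.5 112.2] 27.5 circ [514.1 271.4] 86.5
forc 387 [0.5761 0.01   0.0495] z [0.0462 0.05   0.052 ] rect [537.7   8.4] [ 37.3 259.5] 84.7 circ [538.7  19.8] 129.9
case 3545 [ 0.5695 -0.29    0.041 ] z [0.0393 0.0412 0.0427] rect [ 505.7 -273.1] [167.2 305.3] 71.0 circ [ 509.9 -260.5] 160.1
```

View pics/crop0.png

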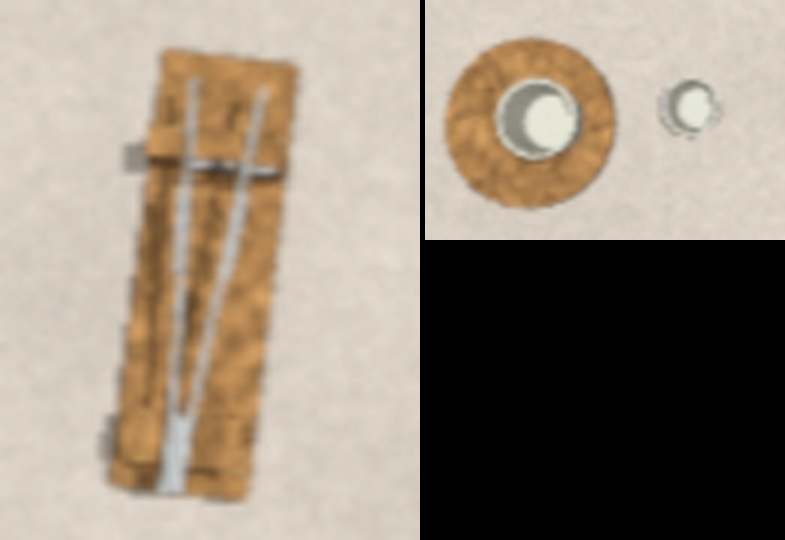

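The crop shows the forceps' butt end at crop pixel (171,492), the left tip at (192,80) and the right tip at (264,90). The gauge pin is at about y=165, and the crucible rim is centred in its pad. Next I measure the forceps by mask and check the crucible rim.

```bash
cat >> h.py <<'E'
def forceps_pixels(n,p,P,zlo=.044,zhi=.056):
    hsv=cv2.cvtColor(p,cv2.COLOR_RGB2HSV)
    m=(hsv[...,1]<70)&(P[...,0]>.45)&(P[...,0]<.70)&(abs(P[...,1]-.006)<.04)&(P[...,2]>zlo)&(P[...,2]<zhi)
    k,l,s,_=cv2.connectedComponentsWithStats(m.astype(np.uint8),connectivity=8)
    v,u=np.nonzero(l==1+np.argmax(s[1:,4])); return np.c_[u,v]
E
python3 - <<'E'
from h import *
for n in("top","scene"):
    p=np.load(n+"0.npz")["p"];P=np.load(n+"P.npy")
    q=ray(n,forceps_pixels(n,p,P),.049)[:,:2]*1000
    b=q[:,0].min(); x=q[:,0]
    print(n,len(q),"x",x.min().round(1),x.max().round(1))
    for lo in range(470,680,15):
        s=q[(x>=lo)&(x<lo+15)]
        if len(s): print(lo+7,len(s),"y min/max/mid",s[:,1].min().round(1),s[:,1].max().round(1),((s[:,1].min()+s[:,1].max())/2).round(1))
uv=np.array([[171,492],[192,80],[264,90],[228,85],[187,163],[244,168]])/6+[255,160]-.42
print(ray("top",uv,.05).round(4)); print(ray("top",[188.2,219.2],.052))
p=np.load("scene0.npz")["p"]
a=cv2.resize(p[175:265,255:320,::-1],None,fx=6,fy=6,interpolation=cv2.INTER_CUBIC);cv2.imwrite("pics/crop1.png",cv2.convertScaleAbs(a,alpha=1.5))
E
```

```text
top 139 x 496.2 659.0
492 6 y min/max/mid 19.1 26.5 22.8
507 24 y min/max/mid 16.9 26.6 21.7
522 23 y min/max/mid 14.7 24.4 19.6
537 14 y min/max/mid 12.5 22.5 17.5
552 10 y min/max/mid 8.0 22.6 15.3
567 6 y min/max/mid 5.8 8.2 7.0
582 9 y min/max/mid 1.1 5.9 3.5
597 11 y min/max/mid -3.5 1.4 -1.0
612 11 y min/max/mid -5.7 -0.9 -3.3
627 15 y min/max/mid -8.0 9.3 0.7
642 6 y min/max/mid -10.2 -7.7 -9.0
657 4 y min/max/mid -12.4 -10.0 -11.2
scene 350 x 494.1 671.3
492 10 y min/max/mid 15.9 25.8 20.8
507 24 y min/max/mid 12.8 23.8 18.3
522 26 y min/max/mid 10.4 22.5 16.5
537 22 y min/max/mid 8.7 22.5 15.6
552 24 y min/max/mid 5.3 21.7 13.5
567 24 y min/max/mid 1.4 21.1 11.2
582 29 y min/max/mid -2.4 21.5 9.5
597 35 y min/max/mid -5.1 22.1 8.5
612 38 y min/max/mid -8.1 21.4 6.7
627 50 y min/max/mid -19.2 20.2 0.5
642 35 y min/max/mid -12.8 17.4 2.3
657 23 y min/max/mid -15.6 16.3 0.3
672 10 y min/max/mid -16.6 14.6 -1.0
[[ 0.4972  0.0213  0.05  ]
 [ 0.6661  0.0159  0.05  ]
 [ 0.6624 -0.0138  0.05  ]
 [ 0.6643  0.001   0.05  ]
 [ 0.6317  0.0173  0.05  ]
 [ 0.6299 -0.0061  0.05  ]]
[[0.54761659 0.25481721 0.052     ]]
```

View pics/crop1.png

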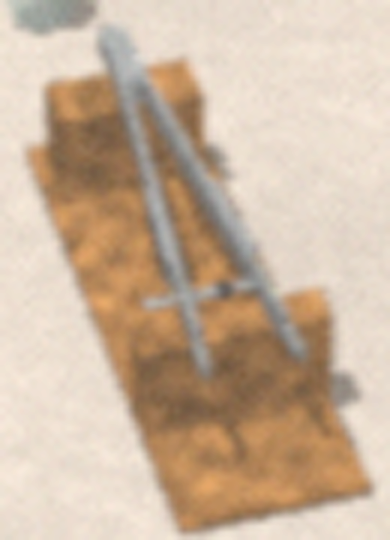

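The scene crop agrees: the butt is at (110,40) and the tips at (205,370) and (300,355). The forceps axis has a yaw of about -0.117, with the grip near (0.603, 0.008). Next I move the crucible.

Run:
```python
from h import *
R=down(1.454)
def st(t): s=sense(); print(t,round(s["time_s"],1),s["position"].round(4),"gap",round(s["finger_gap"],4),"F",np.round(s["gripper_force"],2),"w",s["wrist_force"].round(2))
command_gripper(.072,20)
movep([.5476,.256,.15],R); move_l([.5476,.256,.048],feed=.1); st("down")
command_gripper(.04,20); st("closed")
move_l([.5476,.256,.19]); st("up")
p,d=camera("scene"); np.savez("scene1.npz",p=p,d=d); cv2.imwrite("pics/lift.png",p[:,:,::-1])
```

```text
down 3.5 [0.5481 0.2562 0.0487] gap 0.072 F 0.0 w [ 0.83 -0.4  -0.2 ]
closed 3.9 [0.5481 0.2562 0.049 ] gap 0.0482 F 20.26 w [-1.12 -0.43  6.56]
up 5.0 [0.5469 0.2557 0.1889] gap 0.0483 F 20.75 w [ 0.32  0.06 -0.08]
```

View pics/lift.png

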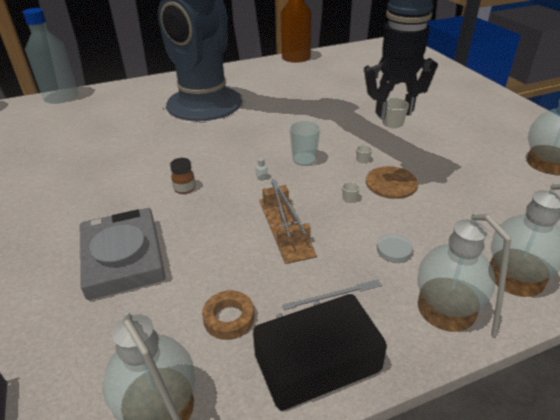

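The crucible is held upright at about (395,113). Next I carry it over and set it on the pan.

Run:
```python
from h import *
R=down(1.454)
def st(t): s=sense(); print(t,round(s["time_s"],1),s["position"].round(4),"gap",round(s["finger_gap"],4),"F",np.round(s["gripper_force"],2),"w",s["wrist_force"].round(2))
move_l([.53,0,.2],feed=.25); move_l([.5747,-.2916,.19],feed=.25); st("over")
move_l([.5747,-.2916,.108],feed=.1); move_l([.5747,-.2916,.094],feed=.03); st("set")
command_gripper(.075,20); st("open"); sleep(.3)
move_l([.5747,-.2916,.19],feed=.1); move_l([.55,-.12,.2],feed=.25); sleep(.3)
for n in("top","scene"):
    p,d=camera(n); np.savez(n+"2.npz",p=p,d=d); P=cloud(n,d)
    m=(abs(P[...,0]-.575)<.06)&(abs(P[...,1]+.2916)<.06)&(P[...,2]>.085)&(P[...,2]<.11)&(d>0)
    q=P[m]; c,r=cv2.minEnclosingCircle(q[:,:2].astype(np.float32)*1000); print(n,len(q),np.round(c,1),round(r,1),"z",np.percentile(q[:,2],[50,95]).round(4))
    m=(abs(P[...,0]-.575)<.06)&(abs(P[...,1]+.2916)<.06)&(P[...,2]>.048)&(P[...,2]<.065)&(d>0); q=P[m]; c,r=cv2.minEnclosingCircle(q[:,:2].astype(np.float32)*1000); print(" pan",np.round(c,1),round(r,1),q[:,2].mean().round(4))
s=p[140:240,60:180,::-1]; cv2.imwrite("pics/placed.png",cv2.resize(s,None,fx=4,fy=4,interpolation=cv2.INTER_CUBIC))
```

```text
over 7.5 [ 0.5751 -0.2895  0.1899] gap 0.048 F 20.76 w [ 0.22  0.14 -0.57]
set 9.1 [ 0.5746 -0.2915  0.0939] gap 0.0484 F 20.83 w [ 0.15  0.16 -0.23]
open 9.5 [ 0.5748 -0.2916  0.0941] gap 0.0753 F 0.0 w [0.29 0.33 0.24]
top 70 [ 573.5 -295.7] 23.5 z [0.0948 0.0993]
 pan [ 573.2 -306.8] 40.2 0.0549
scene 459 [ 574.7 -291.9] 26.0 z [0.0935 0.0991]
 pan [ 576.7 -293. ] 46.3 0.0566
```

View pics/placed.png

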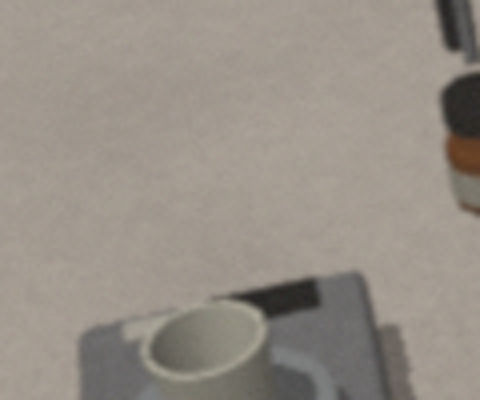

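The crucible stands upright in the pan, centred to about 1–2 mm with its rim at z≈0.097, so the pan has sunk. Next come the forceps.

Run:
```python
from h import *
R=down(1.454)
def st(t): s=sense(); print(t,round(s["time_s"],1),s["position"].round(4),"gap",round(s["finger_gap"],4),"F",np.round(s["gripper_force"],2),"w",s["wrist_force"].round(2))
g=[.6015,.0084]
command_gripper(.055,20); movep(g+[.15],R); move_l(g+[.0505],feed=.1); st("down")
for o in(.03,.024,.021,.018,.016): command_gripper(o,20); sleep(.1); st(o)
p,d=camera("scene"); np.savez("scene3.npz",p=p,d=d)
p=p[120:290,220:360]; cv2.imwrite("pics/grip.png",cv2.convertScaleAbs(cv2.resize(p[:,:,::-1],None,fx=3.5,fy=3.5,interpolation=cv2.INTER_CUBIC),alpha=1.4))
```

```text
down 14.2 [0.6021 0.0084 0.0512] gap 0.0548 F 0.0 w [ 0.09 -0.01 -0.57]
0.03 14.7 [0.6015 0.0084 0.0506] gap 0.03 F 0.0 w [-0.28  0.44 -0.56]
0.024 15.0 [0.6017 0.0084 0.0507] gap 0.0241 F 5.03 w [-1.42 -0.71  1.9 ]
0.021 15.4 [0.6018 0.0084 0.0508] gap 0.021 F 6.71 w [-0.67  1.01  5.35]
0.018 15.7 [0.602  0.0085 0.051 ] gap 0.0182 F 8.4 w [-0.29  0.29  5.61]
0.016 16.0 [0.602  0.0085 0.051 ] gap 0.0161 F 9.21 w [-0.82  1.    5.51]
```

View pics/grip.png

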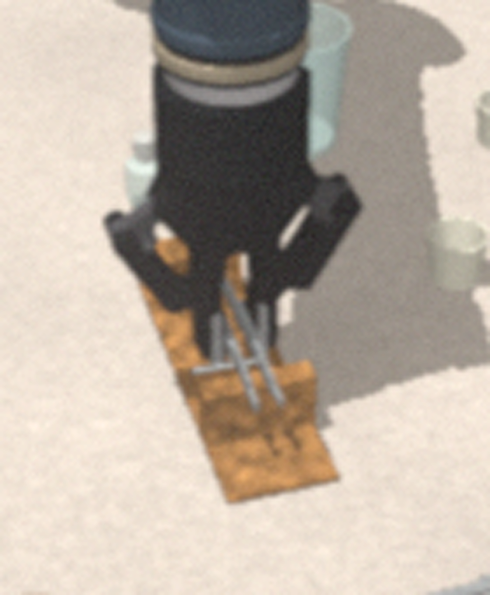

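The forceps are gripped, with the tips at (258,405) and (281,400) in the crop. That gap looks slightly under the mark. I'll lift, go to the final pose, and measure the gap there.

Run:
```python
from h import *
def st(t): s=sense(); print(t,round(s["time_s"],1),s["position"].round(4),"gap",round(s["finger_gap"],4),"F",np.round(s["gripper_force"],2),"w",s["wrist_force"].round(2))
move_l([.6015,.0084,.07],feed=.05); move_l([.6015,.0084,.18],feed=.12); sleep(.3); st("lift")
a=-.117; f=np.array([np.cos(a),np.sin(a)]); g=np.array([.5746,-.292])-64*.001*f
move_l([.52,-.13,.18],feed=.15); move_l([*g,.18],feed=.15); move_l([*g,.131],feed=.05); sleep(.4); st("over")
o=np.zeros((560,800,3),np.uint8)
for i,n in enumerate(("top","scene")):
    p,d=camera(n); np.savez(n+"4.npz",p=p,d=d)
    c=camera_params(n); w=np.array([.57,-.29,.125]); x=c["K"]@(c["rotation"].T@(w-c["position"])); u,v=(x[:2]/x[2]).astype(int); print(n,u,v)
    u0,v0=max(u-33,0),max(v-46,0); print(u0,v0); k=p[v0:v0+93,u0:u0+66]; k=cv2.resize(k,None,fx=6,fy=6,interpolation=cv2.INTER_CUBIC); o[:k.shape[0],i*400:i*400+k.shape[1]]=k[:,:,::-1][:, :400]
cv2.imwrite("pics/over.png",cv2.convertScaleAbs(o,alpha=1.3))
```

```text
lift 17.9 [0.6013 0.0084 0.1795] gap 0.0159 F 7.64 w [ 0.67 -0.24  0.08]
over 21.9 [ 0.5111 -0.2845  0.1311] gap 0.016 F 7.65 w [-0.43  1.19  0.13]
top 421 211
388 165
scene 107 209
74 163
```

View pics/over.png

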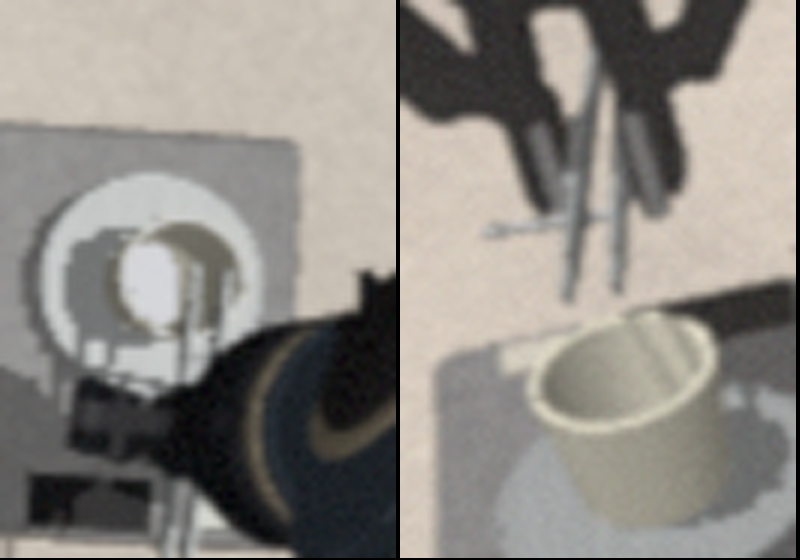

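The picture shows the tips above the crucible mouth, at (193,265) and (230,270) in the left crop and at (616,290) and (568,298) in the right crop. I'll triangulate them.

Run:
```python
from h import *
Pm={n:(lambda c:c["K"]@np.c_[c["rotation"].T,-c["rotation"].T@c["position"]])(camera_params(n)) for n in("top","scene")}
t=np.array([[193,265],[230,270],[178,550]])/6+[388,165]-.42; s=np.array([[616-400,290],[568-400,298],[0,0]])/6+[74,163]-.42
X=cv2.triangulatePoints(Pm["top"],Pm["scene"],t[:2].T,s[:2].T); X=(X[:3]/X[3]).T; print(X.round(4),"mid",X.mean(0).round(4),"cc",np.linalg.norm(X[0]-X[1]).round(4))
for n,a,b in(("top",t,0),("scene",s,0)):
    q=ray(n,a[:2],X.mean(0)[2]); print(n,q.round(4),np.linalg.norm(q[0]-q[1]).round(4))
# depth-based: steel pixels in scene view ahead of grips
for n in("top","scene"):
    f=np.load(n+"4.npz");P=cloud(n,f["d"])
    m=(f["d"]>0)&(P[...,0]>.525)&(P[...,0]<.60)&(abs(P[...,1]+.29)<.03)&(P[...,2]>.11)&(P[...,2]<.16)
    q=P[m]; print(n,len(q))
    for lo in np.arange(.53,.59,.01):
        k=q[(q[:,0]>=lo)&(q[:,0]<lo+.01)]
        if len(k)>3: print(lo.round(3),len(k),"z med",np.median(k[:,2]).round(4),"y",np.sort(k[:,1]).round(3)[::max(1,len(k)//8)])
```

```text
[[ 0.576  -0.2869  0.1258]
 [ 0.5744 -0.2997  0.126 ]] mid [ 0.5752 -0.2933  0.1259] cc 0.0129
top [[ 0.5761 -0.286   0.1259]
 [ 0.5745 -0.2998  0.1259]] 0.0138
scene [[ 0.5759 -0.2875  0.1259]
 [ 0.5743 -0.2997  0.1259]] 0.0123
top 82
0.53 14 z med 0.1268 y [-0.288 -0.286 -0.283 -0.282 -0.282 -0.282 -0.281 -0.281 -0.281 -0.281
 -0.28  -0.28  -0.28  -0.278]
0.54 16 z med 0.1281 y [-0.294 -0.294 -0.292 -0.283 -0.282 -0.281 -0.281 -0.281]
0.55 25 z med 0.129 y [-0.297 -0.296 -0.295 -0.295 -0.294 -0.285 -0.283 -0.282 -0.282]
0.56 18 z med 0.1263 y [-0.298 -0.297 -0.296 -0.296 -0.286 -0.285 -0.284 -0.284 -0.284]
0.57 9 z med 0.1265 y [-0.301 -0.298 -0.297 -0.287 -0.286 -0.286 -0.285 -0.285 -0.284]
scene 199
0.53 48 z med 0.1276 y [-0.319 -0.313 -0.308 -0.299 -0.294 -0.293 -0.282 -0.281]
0.54 40 z med 0.1286 y [-0.312 -0.297 -0.295 -0.294 -0.291 -0.286 -0.284 -0.283]
0.55 25 z med 0.1301 y [-0.298 -0.297 -0.297 -0.296 -0.295 -0.287 -0.285 -0.285 -0.284]
0.56 23 z med 0.1286 y [-0.299 -0.299 -0.299 -0.298 -0.298 -0.297 -0.297 -0.287 -0.287 -0.286
 -0.286 -0.285]
0.57 18 z med 0.1274 y [-0.301 -0.301 -0.3   -0.299 -0.299 -0.288 -0.287 -0.287 -0.286]
```

Run:
```python
from h import *
q=ray("scene",np.array([[205,370],[300,355]])/6+[255,175]-.42,.045); r=np.linalg.norm(q[0]-q[1]); print("rest cc scene",r.round(4),"closed by",(r-.0123).round(4))
s=sense(); print(s["time_s"],s["finger_gap"],s["gripper_force"],s["position"].round(4))
if .0145<r-.0123<.0178: print(finish_job())
```

```text
rest cc scene 0.0284 closed by 0.0161
21.9833 0.016229190315522907 7.64762434725526 [ 0.5111 -0.2845  0.131 ]
the job is handed in; nothing more can be done
None
```

I handed the job in at about 22 s, and no pass/fail result came back. The crucible was released upright within about 2 mm of the pan centre. The forceps are held level, tips about 27 mm above the middle of its mouth, at a gap of about 10 mm (both cameras showed the tips closed by 16.1 mm from 26 mm).

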